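Slide the measuring cylinder under the dispenser nozzle

ROBOT

A 6-joint arm with a two-finger parallel gripper is mounted at the origin on the work surface. World frame = base frame: x ahead of the robot, y to its left, z up, the work surface at z = 0. Lengths are in m, angles in rad, forces in N, time in s.
With the tool pointing down it reaches from about 0.35 to 0.8 m from the base axis. Payload 7.3 kg.
Tool frame: the origin (TCP) lies at the very end of the fingers, on their centre line; the grasp point (between the pads) lies 19 mm behind it; z points along the fingers, y is the line along which they close (so a half turn about z gives the same grasp; the last joint's range is limited). The gripper opens to 85 mm and grips with 20 to 120 N. Pads are 22 mm wide; open, the fingers measure 114 mm over their backs; the gripper's body (76 mm by 85 mm) begins 54 mm behind the grasp point. The pads swing forward as they close: fully open they stand 13 mm farther back than shut.
Start: joints at [0.971, 0.342, 1.524, -0, 1.275, -0.146], TCP at [0.23, 0.472, 0.231] pointing down, gripper open.
Joint ranges: [-2.53, 2.53], [-0.77, 2.02], [0.04, 2.7], [-1, 4.14], [0.28, 2.66], [-3.11, 3.11]. Speed limits (rad/s): [2.57, 2.57, 3.14, 3.14, 3.14, 3.14].

INTERFACE

Orientations are given as a 3x3 rotation matrix whose columns are the frame's x, y, z axes.
In Python, from plant import arm gives the robot as it stands.
- The arm moves only by the tool send_rows, never from a script. Its argument "rows" is a list of rows, each an object of numbers: "claw": the closure, from 0 (fully open) to 1 (shut); "dx", "dy", "dz": the shift along the tool's x, y, z in mm; "ax", "ay", "az": the turn, a rotation vector about the tool's x, y, z in degrees. A call has 1 to 10 rows; each row is the pose to reach, as a shift and turn from the pose commanded when the call began, along the tool's axes at that moment; what a row does not reach only later rows make up. A row lasts 1/8 s, in which the tool goes at most 62.5 mm and 10.7 degrees, less where a joint would pass 70% of its speed; a pose out of reach is approached as far as the arm can. A call with a gripper value outside its range is refused whole. The fingers move at their own pace and stop on an object; the grip force is fixed at half the most. Time passes only in rows, so rows that repeat a pose let the fingers close. It gives the time, the measured TCP pose, the force, the opening and the grip force at its end, in the units of the state.
- arm.read_state(): the state, without advancing time (a new reading comes with each control period).
- arm.camera(name): name is "scene" or "top" or "wrist"; returns a dict with "image" (384x512x3 uint8, red, green, blue), "mtx" (3x3 intrinsics, pixels), "T" (4x4, takes a point from camera to world coordinates). Camera axes: x right, y down, z forward; pixel columns grow to the right and rows downward; lengths in m; the calibration is good to about 2 mm. A picture is of the moment at which its call begins. There is no depth.
- arm.sign_off(): hands the job in; it is judged then, once.
The state is a dict: "time_s": time; "joints": joint angles; "qd": joint speeds; "effort": joint torques, N m; "eef_pos": TCP position; "orientation": TCP orientation; "contact_force": force on the tool from outside, world axes, zero at the start; "moment": the same for the moment, N m; "gripper_width": opening from 0.0 (shut) to 1.0 (fully open); "grip_force": force on a finger pad.
Only numpy, scipy, OpenCV 4.12 (cv2) and the standard library are available. Lean on these libraries where they do the work, as an engineer would, in place of code of your own. Each camera call takes 0.05 s, during which the arm holds its last target. There are 200 camera calls.

TASK

Get the large measuring cylinder (the taller, wider one of the two) ready to be filled: slide it smoothly across the bench, pushing it low down so that it does not tip or leave the bench, until it stands upright with the dispenser's nozzle over its open mouth. Do not knock the dispenser, leave the other things where they are, and let go of the cylinder.

Things in the scene. Friction and masses are not known exactly. Their poses are not given: they have to be found in the camera images.
- cylinder: the large measuring cylinder: translucent plastic, 310 mm tall, 0.2 to 0.4 kg; origin on the bench under its upright axis, z up its axis. Hexagonal foot 90 mm across the flats (104 across the corners), 12 mm thick; plinth tapering from 66 mm diameter at 12 mm up to 44 mm at 26 mm up; above it a round tube 40 mm in diameter. Starts, turned any way, nearer the robot than the nozzle and to its right.
- cylinder_mouth (a point): centre of the large cylinder's open mouth, on its axis, 310 mm above its underside; 36 mm inside, rim 46 mm outside. Friction on the bench is 0.4 to 0.7: pushed more than about 60 mm up it may topple instead of sliding. A gripper pointing straight down would hit the tube with its body before its fingers touch low down; fingers tilted about 45 degrees reach it.
- nozzle_tip (a point): lower end of the dispenser's down-turned nozzle, a tube 7 mm thick: 328 mm above the bench, so 18 mm above the cylinder's mouth when that stands below it. The tube runs back from here to the dispenser's head, 345 to 356 mm above the bench.
- dispenser: bottle-top dispenser on a heavy amber bottle that stays put; origin on the bench under the bottle's axis. The nozzle reaches out 150 mm along its -x, towards the robot's right (world -y, up to 15 degrees either way). Bottle 136 mm in diameter up to 195 mm, then a shoulder to a 54 mm collar at 276 mm; head and white barrel 46 mm wide, knob at 503 mm.
- small_cylinder: bystander: the small measuring cylinder, the same shape but 240 mm tall, tube 29 mm diameter, hexagonal foot 66 mm across the flats; origin under its foot. It stands to the left, nearer the robot than the dispenser.
- beaker: bystander: glass beaker, 70 mm diameter, 95 mm tall; origin under its centre.
- wash_bottle: bystander: white wash bottle with red cap and bent spout, 72 mm diameter, about 215 mm tall; origin under its centre. It stands to the right of the nozzle and beyond.
- tip_box: bystander: black pipette-tip box with clear lid, 84 x 120 x 71 mm; origin under its centre.
- marker: bystander: marker pen lying on the bench, 105 mm long, 16 mm thick, along its x axis; origin on the bench under its middle.

How it is judged:
At the end, for the whole second after the job is handed in: The large cylinder stands upright on the bench, at rest and released, with its mouth's centre within 13 mm sideways of the nozzle (nozzle over the 36 mm opening); the small cylinder, beaker, wash bottle, tip box and marker are within 20 mm of where they started (horizontal distance between cylinder_mouth and nozzle_tip below 0.013 m and angle between cylinder's own z axis and vertical below 0.04 rad and height (world z) of cylinder between -0.005 and 0.005 m and not (distance of any of small_cylinder, beaker, wash_bottle, tip_box, marker from where it was at the start of the episode above 0.02 m)); the robot touches nothing.
It fails at once if the large cylinder tips by more than about 14 degrees (angle between cylinder's own z axis and vertical above 0.25 rad).
It fails at once if the large cylinder is lifted off the bench (20 mm or more) (height (world z) of cylinder above 0.02 m).
It fails at once if the large cylinder is shoved off faster than 0.4 m/s (linear speed of cylinder above 0.4 m/s).
It fails at once if the dispenser is knocked (more than 10 N) (contact force between dispenser and anything else above 10 N).
It fails at once if a bystander is pushed more than 30 mm or knocked over (distance of any of small_cylinder, beaker, wash_bottle, tip_box, marker from where it was at the start of the episode above 0.03 m or angle between any of small_cylinder, beaker, wash_bottle's own z axis and vertical above 0.5 rad).
It also fails if it takes over 53 s, if anything falls off the work surface, if the arm or the gripper's body presses on something with over 40 N, if the wrist force passes 120 N, or if a joint passes its speed limit or range.

## Working session

There is one attempt and no reset: what is moved stays moved. The work goes in short steps, Python scripts to look and compute and a tool call to move; the robot and the scene stay as the last step left them, time stands still between calls to the robot, and variables do not carry over. Pictures are saved under pics/ and viewed, at most 10 in all, crops included, and the job is handed in when it is done.

Besides the shell and the picture viewer there is one more tool, called after "Request:" as a command line: name --argument value ..., lists and objects as JSON in quotes. send_rows: Moves the arm, as the interface text tells. Its arguments: {"type":"object","properties":{"rows":{"type":"array"}},"required":["rows"]}

```bash
mkdir -p pics
cat > h.py <<'E'
import numpy as np, cv2
from plant import arm
def ray(c,u,v):
    d=c["T"][:3,:3]@np.linalg.inv(c["mtx"])@np.array([u,v,1.]); return c["T"][:3,3],d
def onz(c,u,v,z):
    o,d=ray(c,u,v); return o+d*(z-o[2])/d[2]
def proj(c,p):
    q=np.linalg.inv(c["T"])@np.append(p,1); r=c["mtx"]@q[:3]; return r[:2]/r[2]
def tri(a,b):
    A=0;B=0
    for o,d in (a,b):
        d=d/np.linalg.norm(d);M=np.eye(3)-np.outer(d,d);A=A+M;B=B+M@o
    return np.linalg.solve(A,B)
E
python3 - <<'E'
from h import *
import pickle
for n in("scene","top"):
    c=arm.camera(n); pickle.dump(c,open(n+".pkl","wb"))
    cv2.imwrite(f"pics/{n}.png",cv2.resize(c["image"][:,:,::-1],(800,600),interpolation=cv2.INTER_CUBIC)); print(n,c["T"].round(3),c["mtx"])
print(arm.read_state())
E
```

```text
scene [[ 0.832  0.298 -0.468  1.057]
 [ 0.555 -0.47   0.686 -0.696]
 [-0.016 -0.831 -0.557  0.746]
 [ 0.     0.     0.     1.   ]] [[348.81706758   0.         252.27363707]
 [  0.         348.81706758 186.98154639]
 [  0.           0.           1.        ]]
top [[-0.014 -0.997  0.078  0.478]
 [-1.     0.015  0.007 -0.014]
 [-0.008 -0.078 -0.997  1.387]
 [ 0.     0.     0.     1.   ]] [[414.11364693   0.         249.27091371]
 [  0.         414.11364693 189.31030507]
 [  0.           0.           1.        ]]
{'time_s': 0.1, 'joints': array([ 9.70995224e-01,  3.42638741e-01,  1.52492867e+00, -2.96067375e-06,
        1.27537935e+00, -1.46016530e-01]), 'qd': array([ 0.00120386, -0.0012191 , -0.0028128 , -0.00111589, -0.00058169,
        0.0007374 ]), 'effort': array([ 1.88682840e-03, -4.34449446e+01, -2.46491200e+01, -9.58715373e-05,
        4.76604837e-03, -2.81927424e-05]), 'eef_pos': array([0.22993079, 0.47157702, 0.23070037]), 'orientation': array([[-8.98794804e-01,  4.38368931e-01, -7.62026999e-04],
       [ 4.38369551e-01,  8.98794128e-01, -1.11934507e-03],
       [ 1.94219289e-04, -1.34011097e-03, -9.99999083e-01]]), 'contact_force': array([ 0.47905384,  0.36541541, -0.76219628]), 'moment': array([-0.03360674, -0.04325357,  0.03904506]), 'grip_force': 0.0, 'gripper_width': 0.998299300453764}
```

View pics/scene.png

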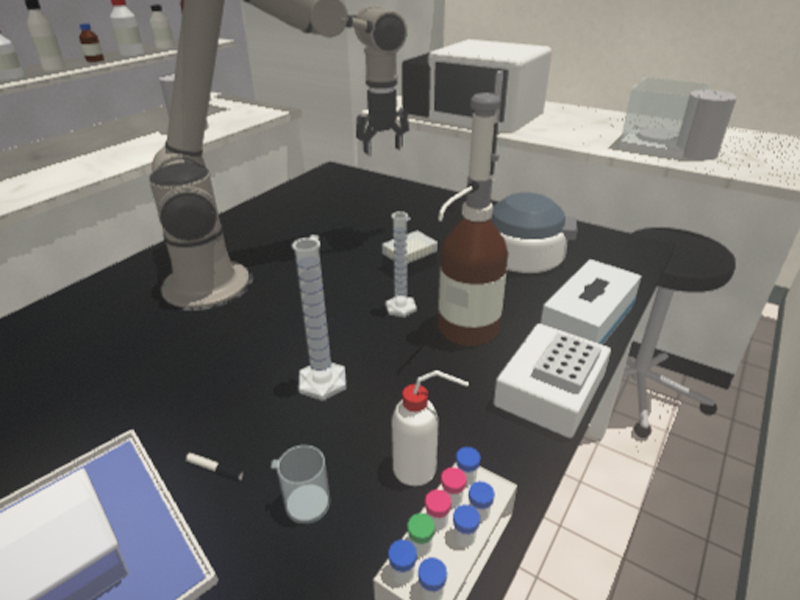

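View pics/top.png

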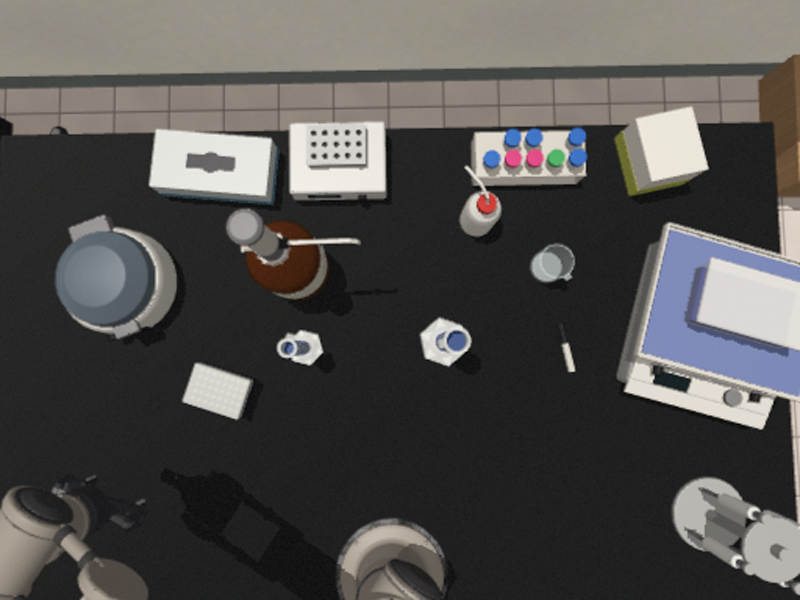

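The scene view shows the large cylinder with its mouth at about (307,243) and foot at (322,382), and the nozzle tip at (441,218). In the top view the foot is at (445,342), the mouth at (455,341) and the nozzle tip at (358,242). The bottle, small cylinder (400,306), wash bottle, beaker and marker are also visible.

Run:
```python
from h import *
import pickle
s=pickle.load(open("scene.pkl","rb"));t=pickle.load(open("top.pkl","rb"));k=.64
r=lambda c,u,v:ray(c,u*k,v*k)
f=lambda n,p:print(n,np.round(p,4))
f("noz tri",tri(r(s,441,218),r(t,358,242))); f("noz top",onz(t,358*k,242*k,.33)); f("noz scn",onz(s,441*k,218*k,.328))
f("mouth tri",tri(r(s,307,243),r(t,457,341)));f("mouth s",onz(s,307*k,243*k,.31))
f("foot top",onz(t,445*k,342*k,.006));f("foot s",onz(s,322*k,382*k,.012))
f("small foot",onz(t,301*k,347*k,.006))
f("small mouth",onz(t,287*k,347*k,.24))
f("wash",onz(t,487*k,204*k,.2));f("beaker",onz(t,548*k,267*k,.0));f("marker",onz(t,567*k,348*k,.0))
f("box",onz(t,218*k,390*k,.07));f("knob",onz(t,243*k,226*k,.503));f("collar",onz(t,270*k,243*k,.35))
def up(c,x0,y0,w,h,z):
    return cv2.resize(c["image"][y0:y0+h,x0:x0+w,::-1],None,fx=z,fy=z,interpolation=cv2.INTER_CUBIC)
a=up(t,140,120,180,120,4)
b=up(s,180,110,120,150,4)
cv2.imwrite("pics/c1.png",a);cv2.imwrite("pics/c2.png",b)
```

```text
noz tri [0.6505 0.0442 0.3329]
noz top [0.6506 0.0441 0.33  ]
noz scn [0.6459 0.0534 0.328 ]
mouth tri [ 0.4863 -0.1165  0.3115]
mouth s [ 0.4853 -0.1139  0.31  ]
foot top [ 0.4858 -0.1209  0.006 ]
foot s [ 0.4949 -0.1279  0.012 ]
small foot [0.4795 0.1858 0.006 ]
small mouth [0.4796 0.1767 0.24  ]
wash [ 0.7394 -0.1893  0.2   ]
beaker [ 0.6438 -0.3464  0.    ]
marker [ 0.4694 -0.3811  0.    ]
box [0.3951 0.345  0.07  ]
knob [0.6472 0.1937 0.503 ]
collar [0.6479 0.1857 0.35  ]
```

View pics/c1.png

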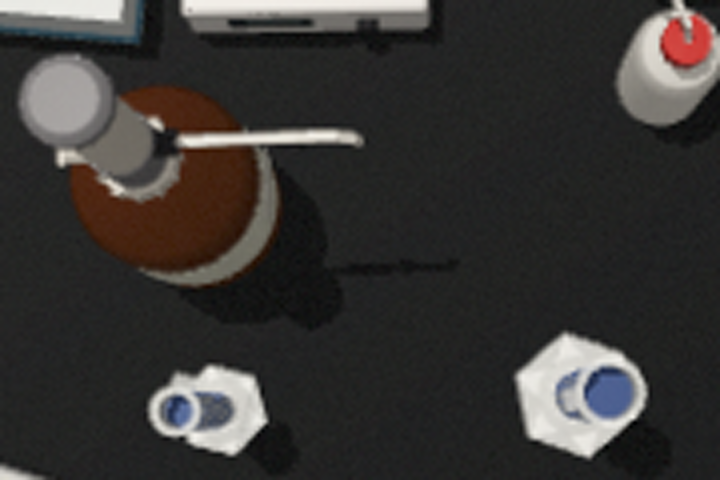

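View pics/c2.png

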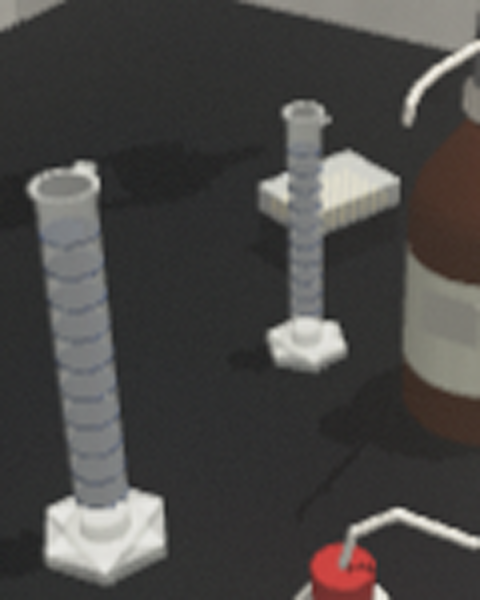

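The crops put the nozzle's lower end at c1 (358,142) and c2 (408,123), and the large mouth at c1 (608,391) and c2 (64,185). I'll raise the arm clear first and swing it to the right.

Request:
send_rows --rows '[{"claw": 0, "dz": -60}, {"claw": 0, "dz": -120}, {"claw": 0, "dz": -160, "dx": -20, "dy": -15}, {"claw": 0, "dz": -160, "dx": -65, "dy": -53}, {"claw": 0, "dz": -160, "dx": -110, "dy": -90}, {"claw": 0, "dz": -160, "dx": -155, "dy": -127}, {"claw": 0, "dz": -160, "dx": -200, "dy": -164}, {"claw": 0, "dz": -160, "dx": -245, "dy": -200}, {"claw": 0, "dz": -160, "dx": -280, "dy": -230}, {"claw": 0, "dz": -160, "dx": -315, "dy": -258}]'

```text
$.rows[0]: bad value
```

Run:
```python
from h import *
import pickle
s=pickle.load(open("scene.pkl","rb"));t=pickle.load(open("top.pkl","rb"))
c1=lambda u,v:(140+u/4-.4,120+v/4-.4); c2=lambda u,v:(180+u/4-.4,110+v/4-.4)
for n,a,b,z in(("noz",(358,142),(408,123),.328),("mouth",(608,391),(64,185),.31)):
    a=c1(*a);b=c2(*b);print(n,tri(ray(s,*b),ray(t,*a)).round(4),onz(t,*a,z).round(4),onz(s,*b,z).round(4))
print("foot",onz(t,*c1(581,395),.008).round(4),onz(s,*c2(105,530),.012).round(4))
q=arm.read_state();print(q["joints"].round(4),q["eef_pos"].round(4),q["orientation"].round(3).tolist())
print([a for a in dir(arm) if a[0]!='_'])
```

```text
noz [0.6497 0.044  0.3305] [0.6504 0.0443 0.328 ] [0.647  0.0481 0.328 ]
mouth [ 0.4866 -0.1163  0.3106] [ 0.4878 -0.1152  0.31  ] [ 0.4845 -0.1165  0.31  ]
foot [ 0.4875 -0.121   0.008 ] [ 0.4875 -0.1202  0.012 ]
[ 0.971   0.3426  1.5249 -0.      1.2754 -0.146 ] [0.2299 0.4716 0.2307] [[-0.899, 0.438, -0.001], [0.438, 0.899, -0.001], [0.0, -0.001, -1.0]]
['IKError', 'camera', 'read_state', 'sign_off']
```

Request:
send_rows --rows '[{"claw": 0, "dx": 0, "dy": 0, "dz": -60, "ax": 0, "ay": 0, "az": 0}, {"claw": 0, "dx": 0, "dy": 0, "dz": -120, "ax": 0, "ay": 0, "az": 0}, {"claw": 0, "dx": -20, "dy": -15, "dz": -160, "ax": 0, "ay": 0, "az": 0}, {"claw": 0, "dx": -65, "dy": -53, "dz": -160, "ax": 0, "ay": 0, "az": 0}, {"claw": 0, "dx": -110, "dy": -90, "dz": -160, "ax": 0, "ay": 0, "az": 0}, {"claw": 0, "dx": -155, "dy": -127, "dz": -160, "ax": 0, "ay": 0, "az": 0}, {"claw": 0, "dx": -200, "dy": -164, "dz": -160, "ax": 0, "ay": 0, "az": 0}, {"claw": 0, "dx": -245, "dy": -200, "dz": -160, "ax": 0, "ay": 0, "az": 0}, {"claw": 0, "dx": -280, "dy": -230, "dz": -160, "ax": 0, "ay": 0, "az": 0}, {"claw": 0, "dx": -315, "dy": -258, "dz": -160, "ax": 0, "ay": 0, "az": 0}]'

```text
time_s: 1.35
eef_pos: [0.4004, 0.1002, 0.3911]
orientation: [[-0.899, 0.439, -0.0], [0.439, 0.899, 0.0], [0.0, -0.0, -1.0]]
contact_force: [-0.7, 0.2, -0.1]
gripper_width: 1.0
grip_force: 0.0
```

Run:
```python
from h import *
q=arm.read_state();print(q["joints"].round(4),q["eef_pos"].round(4))
```

```text
[ 5.9000e-02  4.7500e-02  1.4640e+00  2.0000e-04  1.6304e+00 -1.0574e+00] [0.4004 0.1002 0.3911]
```

Request:
send_rows --rows '[{"claw": 0, "dx": -25, "dy": -50, "dz": 0, "ax": 0, "ay": 0, "az": 0}, {"claw": 0, "dx": -50, "dy": -100, "dz": 0, "ax": 0, "ay": 0, "az": 0}, {"claw": 0, "dx": -75, "dy": -150, "dz": 0, "ax": 0, "ay": 0, "az": 0}, {"claw": 0, "dx": -100, "dy": -200, "dz": 20, "ax": 0, "ay": 0, "az": 0}, {"claw": 0, "dx": -125, "dy": -250, "dz": 40, "ax": 0, "ay": 0, "az": 0}, {"claw": 0, "dx": -150, "dy": -300, "dz": 60, "ax": 0, "ay": 0, "az": 0}, {"claw": 0, "dx": -162, "dy": -333, "dz": 80, "ax": 0, "ay": 10, "az": 0}, {"claw": 0, "dx": -162, "dy": -333, "dz": 80, "ax": 0, "ay": 20, "az": 0}]'

```text
time_s: 2.35
eef_pos: [0.3984, -0.2704, 0.3099]
orientation: [[-0.84, 0.442, -0.313], [0.414, 0.897, 0.155], [0.35, 0.0, -0.937]]
contact_force: [0.8, -0.1, -0.4]
gripper_width: 0.999
grip_force: 0.0
```

Run:
```python
from h import *
q=arm.read_state();print(q["joints"].round(4),q["eef_pos"].round(4),q["orientation"].round(3).tolist())
```

```text
[-0.7006  0.4303  1.2276 -0.0868  1.8302 -1.821 ] [ 0.3984 -0.2704  0.3099] [[-0.84, 0.442, -0.313], [0.414, 0.897, 0.155], [0.35, 0.0, -0.937]]
```

```bash
cat > kin.py <<'E'
import numpy as np
from scipy.spatial.transform import Rotation as Rt
from scipy.optimize import least_squares
P=[0]*6
def Tm(e=None,a=0,t=(0,0,0)):
    M=np.eye(4)
    if e: M[:3,:3]=Rt.from_euler(e,a).as_matrix()
    M[:3,3]=t; return M
def fk(q,p):
    h,L1,L2,L3,d,dw=p
    return Tm('z',q[0])@Tm(t=(0,d,h))@Tm('y',q[1])@Tm(t=(0,0,L1))@Tm('y',q[2])@Tm(t=(0,0,L2))@Tm('z',q[3])@Tm('y',q[4])@Tm(t=(0,dw,L3))@Tm('z',q[5])
D=[([.97100,.34264,1.52493,0,1.27538,-.14602],[.22993,.47158,.2307]),([.059,.0475,1.464,.0002,1.6304,-1.0574],[.4004,.1002,.3911]),([-.7006,.4303,1.2276,-.0868,1.8302,-1.8210],[.3984,-.2704,.3099])]
s=least_squares(lambda p:np.r_[np.concatenate([fk(q,p)[:3,3]-x for q,x in D]),1e-4*(p[0]-.35)],[.35,.45,.385,.43,.04,.04])
par=s.x
lo=np.array([-2.53,-.77,.04,-1,.28,-3.11]);hi=np.array([2.53,2.02,2.7,4.14,2.66,3.11])
E
python3 - <<'E'
from kin import *
print(par.round(4),np.abs(s.fun).max());print(fk(D[2][0],par).round(3))
def R(phi,tilt,flip):
    z=np.array([np.sin(tilt)*np.cos(phi),np.sin(tilt)*np.sin(phi),-np.cos(tilt)]);y=np.array([-np.sin(phi),np.cos(phi),0])*flip
    return np.c_[np.cross(y,z),y,z]
def ik(x,Rr,q0):
    f=lambda q:(lambda T:np.r_[(T[:3,3]-x)*5,Rt.from_matrix(Rr.T@T[:3,:3]).as_rotvec()])(fk(q,par))
    r=least_squares(f,np.clip(q0,lo+.01,hi-.01),bounds=(lo,hi));return r.x,np.abs(r.fun).max()
rng=np.random.default_rng(0);A=np.array([.487,-.118]);N=np.array([.6495,.0445])
for tilt in(45,52,60):
  for ph in(0,20,40,60,80):
    for fl in(1,-1):
      Rr=R(np.radians(ph),np.radians(tilt),fl);z=Rr[:,2]
      g=np.r_[A,.052]+z*.015; pre=g-z*.11; e=np.r_[N,.052]+z*.015
      best=None
      for k in range(8):
        q0=np.array(D[2][0]) if k==0 else rng.uniform(lo,hi)
        q,e1=ik(pre,Rr,q0)
        if e1>2e-3: continue
        qg,e2=ik(g,Rr,q);qe,e3=ik(e,Rr,qg)
        c=max(e2,e3)*100+np.abs(q-D[2][0]).max()+np.abs(qe-q).max()
        if best is None or c<best[0]:best=(c,e2,e3,q.round(2),qg.round(2),qe.round(2))
      if best: print(tilt,ph,fl,round(best[0],2),round(best[1],4),round(best[2],4),*best[3:])
E
```

```text
[0.1922 0.4529 0.3847 0.2759 0.0525 0.0229] 0.0018839634592586751
[[-0.442 -0.84  -0.313  0.399]
 [-0.897  0.414  0.155 -0.269]
 [-0.     0.349 -0.937  0.31 ]
 [ 0.     0.     0.     1.   ]]
45 0 1 5.99 0.0 0.0278 [-0.66  0.11  2.54  1.91  0.48 -2.46] [-0.48  0.45  2.4   2.45  0.54 -2.88] [ 0.02  0.62  1.99  3.13  0.28 -3.11]
45 0 -1 6.82 0.0 0.0303 [-0.66  0.11  2.54  1.91  0.48  0.68] [-0.48  0.45  2.4   2.45  0.54  0.27] [ 0.03  0.62  1.98  3.2   0.28 -0.04]
45 20 1 2.19 0.0 0.0 [-0.9   0.22  2.39  1.33  0.76 -2.37] [-0.66  0.49  2.32  1.78  0.66 -2.67] [-0.12  0.62  1.99  2.1   0.38 -2.48]
45 20 -1 3.37 0.0 0.0 [-0.9   0.22  2.39  1.33  0.76  0.77] [-0.66  0.49  2.32  1.78  0.66  0.47] [-0.12  0.62  1.99  2.1   0.38  0.66]
45 40 1 1.78 0.0 0.0 [-0.95  0.36  2.16  1.    1.   -2.38] [-0.74  0.55  2.17  1.29  0.82 -2.55] [-0.25  0.67  1.89  1.5   0.61 -2.26]
45 40 -1 3.28 0.0 0.0 [-0.95  0.36  2.16  1.    1.    0.76] [-0.74  0.55  2.17  1.29  0.82  0.59] [-0.25  0.67  1.89  1.5   0.61  0.88]
45 60 1 1.45 0.0 0.0 [-0.91  0.51  1.9   0.77  1.22 -2.42] [-0.75  0.63  1.98  0.95  1.01 -2
[... 2188 characters left out ...]
.97  1.87  0.87 -2.67]
60 40 -1 3.03 0.0 0.0 [-1.08  0.53  2.21  1.16  1.17  0.43] [-0.83  0.67  2.2   1.46  1.06  0.31] [-0.3   0.75  1.97  1.87  0.87  0.47]
60 60 1 1.62 0.0 0.0 [-1.01  0.67  1.89  0.89  1.38 -2.62] [-0.83  0.75  1.97  1.08  1.21 -2.71] [-0.38  0.83  1.76  1.39  1.06 -2.5 ]
60 60 -1 2.98 0.0 0.0 [-1.01  0.67  1.89  0.89  1.38  0.52] [-0.83  0.75  1.97  1.08  1.21  0.43] [-0.38  0.83  1.76  1.39  1.06  0.64]
60 80 1 1.31 0.0 0.0 [-0.9   0.81  1.56  0.7   1.61 -2.59] [-0.77  0.83  1.73  0.81  1.41 -2.67] [-0.38  0.94  1.49  1.07  1.31 -2.42]
60 80 -1 2.89 0.0 0.0 [-0.9   0.81  1.56  0.7   1.61  0.55] [-0.77  0.83  1.73  0.81  1.41  0.47] [-0.38  0.94  1.49  1.07  1.31  0.73]
```

```bash
cat > plan.py <<'E'
from kin import *
def R(phi,tilt,fl):
    phi,tilt=np.radians([phi,tilt])
    z=np.array([np.sin(tilt)*np.cos(phi),np.sin(tilt)*np.sin(phi),-np.cos(tilt)]);y=np.array([-np.sin(phi),np.cos(phi),0])*fl
    return np.c_[np.cross(y,z),y,z]
real=lambda q:fk(q,par)@Tm('z',np.pi/2)
def ik(x,Rr,q0):
    f=lambda q:(lambda T:np.r_[(T[:3,3]-x)*5,Rt.from_matrix(Rr.T@T[:3,:3]).as_rotvec()])(real(q))
    r=least_squares(f,np.clip(q0,lo+.001,hi-.001),bounds=(lo,hi));return r.x,np.abs(r.fun).max()
E
python3 - <<'E'
from plan import *
from h import arm
st=arm.read_state();q=st["joints"];p0=st["eef_pos"];R0=st["orientation"]
A=np.array([.487,-.118])
for fl in(-1,1):
  Rr=R(50,58,fl);z=Rr[:,2];g=np.r_[A,.050]+.015*z;pre=g-.11*z
  rv=Rt.from_matrix(R0.T@Rr).as_rotvec();qq=q.copy()
  print(fl,"g",g.round(4),"pre",pre.round(4),"d",(R0.T@(pre-p0)*1e3).round(1),"rv",np.degrees(rv).round(1),np.degrees(np.linalg.norm(rv)).round(1))
  for a in np.linspace(0,1,13):
    qn,e=ik(p0+a*(pre-p0),R0@Rt.from_rotvec(a*rv).as_matrix(),qq);print(a.round(2),qn.round(2),e.round(4),np.abs(qn-qq).max().round(2));qq=qn
E
```

```text
-1 g [ 0.4952 -0.1083  0.0421] pre [ 0.4352 -0.1797  0.1003] d [-66.6  97.6 198.8] rv [-66.5  26.5  81.5] 108.5
0.0 [-0.7   0.43  1.23 -0.09  1.83 -1.82] 0.0 0.0
0.08 [-0.73  0.46  1.25 -0.01  1.84 -1.71] 0.0 0.11
0.17 [-0.76  0.48  1.28  0.08  1.83 -1.6 ] 0.0 0.11
0.25 [-0.8   0.5   1.32  0.16  1.81 -1.49] 0.0 0.1
0.33 [-0.83  0.51  1.37  0.24  1.78 -1.4 ] 0.0 0.1
0.42 [-0.86  0.52  1.44  0.33  1.73 -1.31] 0.0 0.09
0.5 [-0.89  0.53  1.51  0.41  1.68 -1.24] 0.0 0.08
0.58 [-0.92  0.54  1.59  0.5   1.61 -1.17] 0.0 0.08
0.67 [-0.95  0.54  1.67  0.58  1.54 -1.12] 0.0 0.09
0.75 [-0.98  0.55  1.76  0.67  1.47 -1.08] 0.0 0.09
0.83 [-1.01  0.55  1.86  0.77  1.39 -1.06] 0.0 0.1
0.92 [-1.03  0.56  1.95  0.88  1.32 -1.05] 0.0 0.11
1.0 [-1.04  0.58  2.05  1.    1.24 -1.06] 0.0 0.12
1 g [ 0.4952 -0.1083  0.0421] pre [ 0.4352 -0.1797  0.1003] d [-66.6  97.6 198.8] rv [-26.3 -65.8 -77.3] 104.9
0.0 [-0.7   0.43  1.23 -0.09  1.83 -1.82] 0.0 0.0
0.08 [-0.72  0.38  1.34 -0.03  1.7  -1.94] 0.0 0.13
0.17 [-0.75  0.33  1.44  0.04  1.57 -2.07] 0.0 0.13
0.25 [-0.78  0.29  1.54  0.12  1.45 -2.22] 0.0 0.15
0.33 [-0.81  0.26  1.64  0.22  1.34 -2.4 ] 0.0 0.17
0.42 [-0.85  0.25  1.73  0.32  1.25 -2.6 ] 0.0 0.2
0.5 [-0.89  0.24  1.82  0.44  1.18 -2.82] 0.0 0.22
0.58 [-0.93  0.26  1.89  0.56  1.13 -3.05] 0.0 0.24
0.67 [-0.91  0.29  1.9   0.59  1.12 -3.11] 0.0828 0.06
0.75 [-0.87  0.32  1.9   0.59  1.11 -3.11] 0.1927 0.03
0.83 [-0.84  0.35  1.89  0.58  1.09 -3.11] 0.3035 0.04
0.92 [-0.8   0.38  1.88  0.57  1.08 -3.11] 0.4154 0.04
1.0 [-0.76  0.4   1.87  0.56  1.06 -3.11] 0.5291 0.04
```

Request:
send_rows --rows '[{"claw": 0, "dx": -6, "dy": 8.8, "dz": 17.9, "ax": -6, "ay": 2.4, "az": 7.3}, {"claw": 0, "dx": -12, "dy": 17.6, "dz": 35.8, "ax": -12, "ay": 4.8, "az": 14.7}, {"claw": 0, "dx": -18, "dy": 26.4, "dz": 53.7, "ax": -18, "ay": 7.2, "az": 22}, {"claw": 0, "dx": -24, "dy": 35.2, "dz": 71.6, "ax": -24, "ay": 9.5, "az": 29.3}, {"claw": 0, "dx": -30, "dy": 44, "dz": 89.5, "ax": -30, "ay": 11.9, "az": 36.7}, {"claw": 0, "dx": -36, "dy": 52.7, "dz": 107.4, "ax": -36, "ay": 14.3, "az": 44}, {"claw": 0, "dx": -42, "dy": 61.5, "dz": 125.3, "ax": -42, "ay": 16.7, "az": 51.3}, {"claw": 0, "dx": -48, "dy": 70.3, "dz": 143.2, "ax": -48, "ay": 19.1, "az": 58.7}, {"claw": 0, "dx": -54, "dy": 79, "dz": 161, "ax": -54, "ay": 21.5, "az": 66}, {"claw": 0, "dx": -60, "dy": 87.8, "dz": 179, "ax": -59.9, "ay": 23.9, "az": 73.4}]'

```text
time_s: 3.6
eef_pos: [0.4339, -0.1875, 0.1217]
orientation: [[0.244, 0.863, 0.442], [0.519, -0.501, 0.693], [0.819, 0.06, -0.57]]
contact_force: [-0.1, -0.3, 0.5]
gripper_width: 0.999
grip_force: 0.0
```

```bash
cat > to.py <<'E'
from plan import *
from h import arm
def to(p,Rr=None):
    s=arm.read_state();R0=s["orientation"];Rr=R(50,58,-1) if Rr is None else Rr
    print("pos",s["eef_pos"].round(4),"d",(R0.T@(np.array(p)-s["eef_pos"])*1e3).round(1),"rv",np.degrees(Rt.from_matrix(R0.T@Rr).as_rotvec()).round(2),"F",s["contact_force"].round(1),"t",s["time_s"])
E
python3 -c "
from to import *
to([.4352,-.1797,.1003])"
```

```text
pos [ 0.4339 -0.1875  0.1217] d [-13.2  -4.1  18.1] rv [-6.33  2.53  8.31] F [-0.1 -0.3  0.5] t 3.6
```

Request:
send_rows --rows '[{"claw": 0, "dx": -7, "dy": -2, "dz": 9, "ax": -3.2, "ay": 1.3, "az": 4.2}, {"claw": 0, "dx": -13.2, "dy": -4.1, "dz": 18.1, "ax": -6.3, "ay": 2.5, "az": 8.3}, {"claw": 0, "dx": -13.2, "dy": -4.1, "dz": 18.1, "ax": -6.3, "ay": 2.5, "az": 8.3}]'

```text
time_s: 3.98
eef_pos: [0.4345, -0.1789, 0.1006]
orientation: [[0.339, 0.77, 0.541], [0.408, -0.638, 0.653], [0.848, -0.001, -0.53]]
contact_force: [0.3, -0.3, 0.0]
gripper_width: 1.0
grip_force: 0.0
```

Run:
```python
from to import *
from h import *
to([.4952,-.1083,.0421])
w=arm.camera("wrist");s=arm.camera("scene")
a=cv2.resize(w["image"][:,:,::-1],(400,300));b=cv2.resize(s["image"][100:280,140:380,::-1],(400,300))
cv2.imwrite("pics/w1.png",np.hstack([a,b]))
print(proj(w,[.487,-.118,0])/1.28,proj(w,[.487,-.118,.1])/1.28)
```

```text
pos [ 0.4345 -0.1789  0.1006] d [ -0.2   1.7 110. ] rv [-0.32  0.02  0.14] F [ 0.3 -0.3  0. ] t 3.975
[199.54550147 174.32780525] [199.96201995 111.94089321]
```

View pics/w1.png

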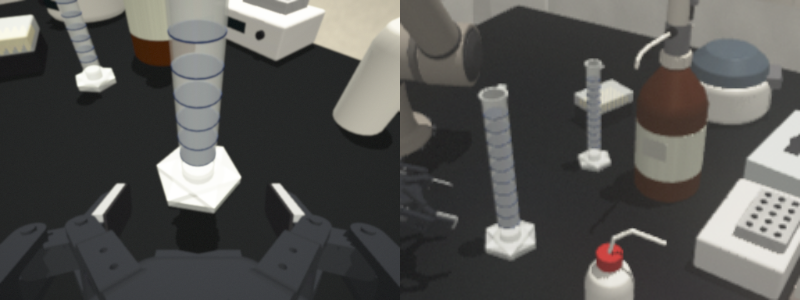

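The wrist view shows the cylinder's foot at (199,178) with the tube centred between the open fingers, which agrees with the prediction. I'll move straight in and grip.

Request:
send_rows --rows '[{"claw": 0, "dx": 0, "dy": 1, "dz": 28, "ax": 0, "ay": 0, "az": 0}, {"claw": 0, "dx": 0, "dy": 1, "dz": 55, "ax": 0, "ay": 0, "az": 0}, {"claw": 0, "dx": 0, "dy": 1, "dz": 80, "ax": 0, "ay": 0, "az": 0}, {"claw": 0, "dx": 0, "dy": 1, "dz": 100, "ax": 0, "ay": 0, "az": 0}, {"claw": 0, "dx": 0, "dy": 1, "dz": 110, "ax": 0, "ay": 0, "az": 0}, {"claw": 0, "dx": 0, "dy": 1, "dz": 110, "ax": 0, "ay": 0, "az": 0}]'

```text
time_s: 4.82
eef_pos: [0.4958, -0.1084, 0.0429]
orientation: [[0.336, 0.771, 0.541], [0.411, -0.637, 0.652], [0.847, 0.003, -0.531]]
contact_force: [0.1, 0.2, -0.2]
gripper_width: 1.001
grip_force: 0.0
```

Run:
```python
from to import *
from h import *
to([.4952,-.1083,.0421])
w=arm.camera("wrist");s=arm.camera("scene")
a=cv2.resize(w["image"][:,:,::-1],(400,300));b=cv2.resize(s["image"][100:280,140:380,::-1],(400,300))
cv2.imwrite("pics/w2.png",np.hstack([a,b]))
```

```text
pos [ 0.4958 -0.1084  0.0429] d [-0.8 -0.6  0.2] rv [-0.29  0.08  0.38] F [ 0.1  0.2 -0.2] t 4.825
```

View pics/w2.png

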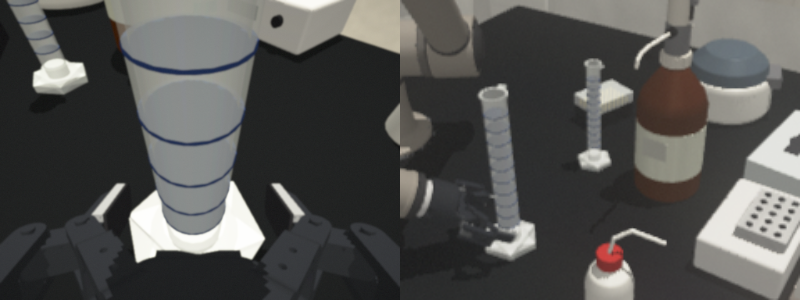

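The fingers straddle the tube low down, just above the foot, without touching it. Next I'll close gently.

Request:
send_rows --rows '[{"claw": 0.2, "dx": 0, "dy": 0, "dz": 0, "ax": 0, "ay": 0, "az": 0}, {"claw": 0.35, "dx": 0, "dy": 0, "dz": 0, "ax": 0, "ay": 0, "az": 0}, {"claw": 0.42, "dx": 0, "dy": 0, "dz": 0, "ax": 0, "ay": 0, "az": 0}, {"claw": 0.47, "dx": 0, "dy": 0, "dz": 0, "ax": 0, "ay": 0, "az": 0}, {"claw": 0.5, "dx": 0, "dy": 0, "dz": 0, "ax": 0, "ay": 0, "az": 0}, {"claw": 0.53, "dx": 0, "dy": 0, "dz": 0, "ax": 0, "ay": 0, "az": 0}, {"claw": 0.56, "dx": 0, "dy": 0, "dz": 0, "ax": 0, "ay": 0, "az": 0}, {"claw": 0.6, "dx": 0, "dy": 0, "dz": 0, "ax": 0, "ay": 0, "az": 0}, {"claw": 0.6, "dx": 0, "dy": 0, "dz": 0, "ax": 0, "ay": 0, "az": 0}]'

```text
time_s: 6.05
eef_pos: [0.4952, -0.1082, 0.043]
orientation: [[0.337, 0.77, 0.541], [0.409, -0.638, 0.653], [0.848, 0.001, -0.53]]
contact_force: [-4.8, 1.8, 4.9]
gripper_width: 0.452
grip_force: 59.5
```

Run:
```python
from to import *
from h import *
N=np.array([.6495,.0445])-np.array([.487,-.118])
p=arm.read_state()["eef_pos"]
to(p+np.r_[N,0])
t=arm.camera("top");s=arm.camera("scene")
a=cv2.resize(t["image"][120:240,170:330,::-1],(400,300));b=cv2.resize(s["image"][130:265,170:350,::-1],(400,300))
cv2.imwrite("pics/w3.png",np.hstack([a,b]))
```

```text
pos [ 0.4952 -0.1082  0.043 ] d [121.3  21.6 194. ] rv [-0.28  0.03  0.27] F [-4.8  1.8  4.9] t 6.05
```

View pics/w3.png

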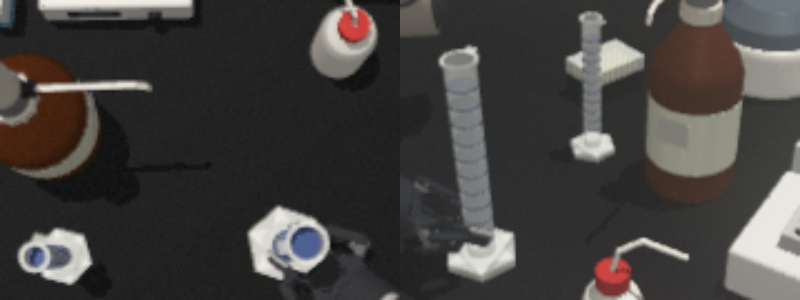

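The tube is gripped at 0.452 opening and stands upright, with its mouth at left-half (305,241). I'll slide it most of the way smoothly.

Request:
send_rows --rows '[{"claw": 0.6, "dx": 3.6, "dy": 0.6, "dz": 5.8, "ax": 0, "ay": 0, "az": 0}, {"claw": 0.6, "dx": 10.9, "dy": 1.9, "dz": 17.5, "ax": 0, "ay": 0, "az": 0}, {"claw": 0.6, "dx": 20.6, "dy": 3.7, "dz": 33, "ax": 0, "ay": 0, "az": 0}, {"claw": 0.6, "dx": 31.5, "dy": 5.6, "dz": 50.4, "ax": 0, "ay": 0, "az": 0}, {"claw": 0.6, "dx": 42.5, "dy": 7.6, "dz": 67.9, "ax": 0, "ay": 0, "az": 0}, {"claw": 0.6, "dx": 53.4, "dy": 9.5, "dz": 85.4, "ax": 0, "ay": 0, "az": 0}, {"claw": 0.6, "dx": 64.3, "dy": 11.4, "dz": 102.8, "ax": 0, "ay": 0, "az": 0}, {"claw": 0.6, "dx": 75.2, "dy": 13.4, "dz": 120.3, "ax": 0, "ay": 0, "az": 0}, {"claw": 0.6, "dx": 83.7, "dy": 14.9, "dz": 133.9, "ax": 0, "ay": 0, "az": 0}, {"claw": 0.6, "dx": 88.5, "dy": 15.8, "dz": 141.6, "ax": 0, "ay": 0, "az": 0}]'

```text
time_s: 7.4
eef_pos: [0.6153, 0.0096, 0.0431]
orientation: [[0.337, 0.769, 0.543], [0.41, -0.639, 0.651], [0.848, 0.004, -0.531]]
contact_force: [-4.0, -5.1, 7.7]
gripper_width: 0.449
grip_force: 60.5
```

Run:
```python
from to import *
from h import *
p=np.array([.6577,.0543,.043]);to(p)
t=arm.camera("top");s=arm.camera("scene")
a=cv2.resize(t["image"][110:230,150:310,::-1],(400,300),interpolation=cv2.INTER_CUBIC);b=cv2.resize(s["image"][120:255,190:370,::-1],(400,300),interpolation=cv2.INTER_CUBIC)
cv2.imwrite("pics/w4.png",np.hstack([a,b]))
```

```text
pos [0.6153 0.0096 0.0431] d [32.5  4.1 52.2] rv [-0.14  0.05  0.34] F [-4.  -5.1  7.7] t 7.4
```

View pics/w4.png

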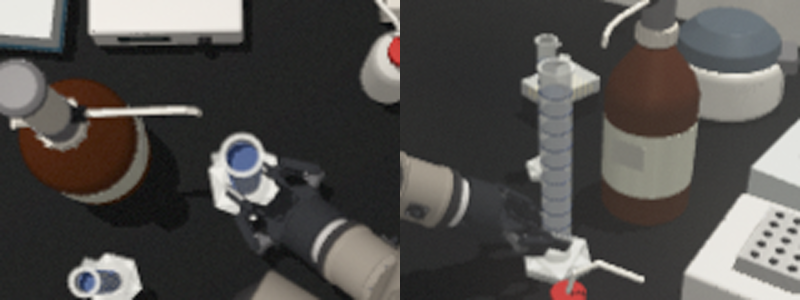

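The left panel shows the mouth at (242,156) and the nozzle tip at (200,113). The right panel shows the mouth at (156,69) and the tip at (205,45), and the cylinder is upright.

Run:
```python
from to import *
from h import *
import pickle
s=pickle.load(open("scene.pkl","rb"));t=pickle.load(open("top.pkl","rb"))
c1=lambda u,v:(150+u*.4-.3,110+v*.4-.3); c2=lambda u,v:(190+u*.45-.3,120+v*.45-.3)
m=[onz(t,*c1(242,156),.31),onz(s,*c2(156,69),.31)];n=[onz(t,*c1(200,113),.328),onz(s,*c2(205,45),.328)]
print(np.round(m,4),np.round(n,4),np.round(np.array(n)-m,4))
p=arm.read_state()["eef_pos"]
print(tri(ray(t,*c1(242,156)),ray(s,*c2(156,69))),tri(ray(t,*c1(200,113)),ray(s,*c2(205,45))))
to(p+[.042,.043,0])
```

```text
[[ 6.077e-01  2.000e-04  3.100e-01]
 [ 6.112e-01 -4.000e-03  3.100e-01]] [[0.6509 0.0427 0.328 ]
 [0.6466 0.0507 0.328 ]] [[0.0432 0.0426 0.018 ]
 [0.0353 0.0547 0.018 ]]
[6.08182365e-01 3.37156660e-04 3.07169322e-01] [0.65051274 0.04271996 0.3322904 ]
pos [0.6154 0.01   0.0432] d [31.7  4.9 50.8] rv [-0.16  0.02  0.36] F [5.  1.4 3.1] t 7.5
```

Request:
send_rows --rows '[{"claw": 0.6, "dx": 3, "dy": 0.4, "dz": 5, "ax": 0, "ay": 0, "az": 0}, {"claw": 0.6, "dx": 9, "dy": 1.3, "dz": 15, "ax": 0, "ay": 0, "az": 0}, {"claw": 0.6, "dx": 17, "dy": 2.4, "dz": 27, "ax": 0, "ay": 0, "az": 0}, {"claw": 0.6, "dx": 25, "dy": 3.5, "dz": 39, "ax": 0, "ay": 0, "az": 0}, {"claw": 0.6, "dx": 30, "dy": 4.2, "dz": 47.5, "ax": 0, "ay": 0, "az": 0}, {"claw": 0.6, "dx": 32, "dy": 4.5, "dz": 51, "ax": 0, "ay": 0, "az": 0}, {"claw": 0.6, "dx": 32, "dy": 4.5, "dz": 51, "ax": 0, "ay": 0, "az": 0}, {"claw": 0.6, "dx": 32, "dy": 4.5, "dz": 51, "ax": 0, "ay": 0, "az": 0}]'

```text
time_s: 8.5
eef_pos: [0.6567, 0.0534, 0.0431]
orientation: [[0.337, 0.77, 0.542], [0.409, -0.638, 0.652], [0.848, 0.003, -0.53]]
contact_force: [3.2, 1.1, 4.8]
gripper_width: 0.451
grip_force: 60.3
```

Run:
```python
from to import *
from h import *
to([.6575,.0535,.043])
t=arm.camera("top");s=arm.camera("scene")
a=cv2.resize(t["image"][125:185,190:270,::-1],(400,300),interpolation=cv2.INTER_CUBIC);b=cv2.resize(s["image"][110:260,200:340,::-1],(400,428),interpolation=cv2.INTER_CUBIC)[:300]
cv2.imwrite("pics/w5.png",np.hstack([a,b]))
# where the mouth ring should be seen in left panel
for p in([.650,.044,.31],[.650,.044,.328]): print((proj(t,p)-[190,125])*5)
```

```text
pos [0.6567 0.0534 0.0431] d [0.2 0.5 0.6] rv [-0.2   0.01  0.31] F [3.2 1.1 4.8] t 8.5
[198.00636719 156.69061945]
[196.06318199 151.21317324]
```

View pics/w5.png

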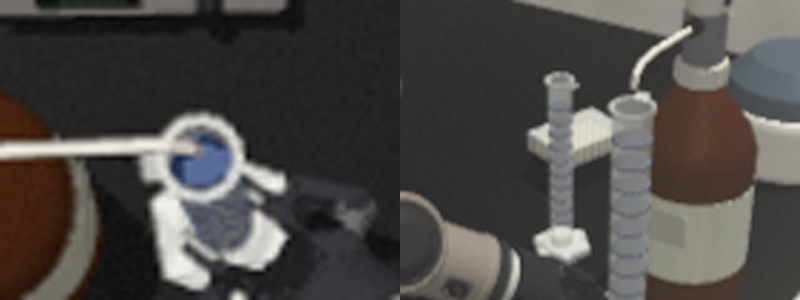

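In the top crop the nozzle tip at (198,150) sits inside the mouth ring centred at (202,156). That matches the expected parallax to about 1 mm. I'll release and back out along the tool axis.

Request:
send_rows --rows '[{"claw": 0.5, "dx": 0, "dy": 0, "dz": 0, "ax": 0, "ay": 0, "az": 0}, {"claw": 0.42, "dx": 0, "dy": 0, "dz": 0, "ax": 0, "ay": 0, "az": 0}, {"claw": 0.32, "dx": 0, "dy": 0, "dz": 0, "ax": 0, "ay": 0, "az": 0}, {"claw": 0.22, "dx": 0, "dy": 0, "dz": 0, "ax": 0, "ay": 0, "az": 0}, {"claw": 0.15, "dx": 0, "dy": 0, "dz": 0, "ax": 0, "ay": 0, "az": 0}, {"claw": 0.15, "dx": 0, "dy": 0, "dz": -10, "ax": 0, "ay": 0, "az": 0}, {"claw": 0.15, "dx": 0, "dy": 0, "dz": -30, "ax": 0, "ay": 0, "az": 0}, {"claw": 0.15, "dx": 0, "dy": 0, "dz": -60, "ax": 0, "ay": 0, "az": 0}, {"claw": 0.15, "dx": 0, "dy": 0, "dz": -90, "ax": 0, "ay": 0, "az": 0}, {"claw": 0.15, "dx": 0, "dy": 0, "dz": -110, "ax": 0, "ay": 0, "az": 0}]'

```text
time_s: 9.85
eef_pos: [0.5957, -0.0201, 0.1023]
orientation: [[0.337, 0.769, 0.543], [0.41, -0.639, 0.65], [0.847, 0.003, -0.531]]
contact_force: [-0.1, 0.4, 0.5]
gripper_width: 0.847
grip_force: 0.0
```

Run:
```python
from to import *
from h import *
to([.6575,.0535,.043])
t=arm.camera("top");s=arm.camera("scene")
a=cv2.resize(t["image"][125:185,190:270,::-1],(400,300),interpolation=cv2.INTER_CUBIC);b=cv2.resize(s["image"][:,:,::-1],(400,300),interpolation=cv2.INTER_AREA)
cv2.imwrite("pics/w6.png",np.hstack([a,b]))
```

```text
pos [ 0.5957 -0.0201  0.1023] d [  0.8   0.3 112.9] rv [-0.13  0.08  0.3 ] F [-0.1  0.4  0.5] t 9.85
```

View pics/w6.png

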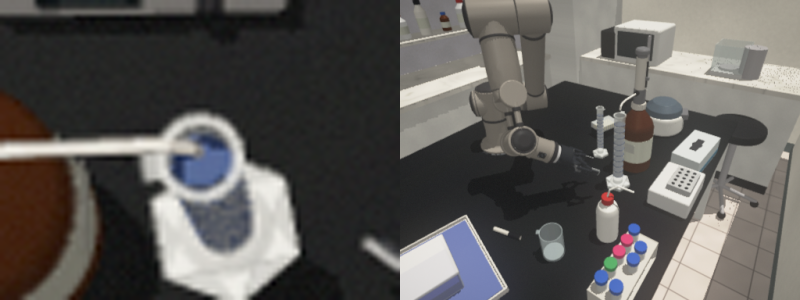

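The cylinder stands free and upright. The mouth ring at (202,156) still has the nozzle tip at (198,150) inside it, and the other things are where they were.

```bash
python3 -c "
from plant import arm
print(arm.sign_off())"
```

```text
the job is handed in; nothing more can be done
None
```

The large cylinder stands upright and released, its mouth about 1 mm off the nozzle by my last top-view estimate; I gripped it low to slide it, nothing else looked moved, and the job was handed in at about 10 s with no verdict shown.

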